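# Plug a relay into the floating socket of a test plate

### The arm

A 6-joint arm with a two-finger parallel gripper is mounted at the origin on the work surface. World frame = base frame: x ahead of the robot, y to its left, z up, the work surface at z = 0. Lengths are in m, angles in rad, forces in N, time in s.
With the tool pointing down it reaches from about 0.35 to 0.95 m from the base axis. Payload 17.4 kg.
Tool frame: the origin (TCP) lies midway between the tips of the shut fingers; the grasp point (between the pads) lies 19 mm behind it; z points along the fingers, y is the direction in which the jaws open and shut (so a half turn about z gives the same grasp; the last joint's range is limited). The gripper opens to 93 mm and grips with 3 to 60 N. Pads are 15 mm wide; open, the fingers measure 128 mm over their backs; the gripper's body (75 mm by 188 mm) begins 65 mm behind the grasp point.
Start: joints at [-1.316, 0.116, 1.442, -0, 1.584, -0.038], TCP at [0.195, -0.646, 0.219] pointing down, gripper open.
Joint ranges: [-2.83, 2.83], [-0.83, 2.19], [0.07, 2.5], [-1.14, 4.28], [0.01, 3], [-2.97, 2.97]. Speed limits (rad/s): [1.89, 1.89, 2.22, 3.14, 3.14, 3.14].

### API

Orientations are given as a unit quaternion [w, x, y, z].
In Python, from bench import telemetry, optics, env gives the robot as it stands.
- The arm moves only by the tool carry_out, never from a script. Its argument "increments" is a list of rows, each a list of 5 numbers: the closure in counts, from 0 (fully open) to 255 (shut), then the shift along the tool's x, y, z in m, then the turn about the tool's z in rad. In form: [[hand, tx, ty, tz, roll], ...]. A call has 1 to 8 rows; each row is the pose to reach, as a shift and turn from the pose commanded when the call began, along the tool's axes at that moment; what a row does not reach only later rows make up. A row lasts 1/12 s, in which the tool goes at most 41.7 mm and 7.16 degrees, less where a joint would pass 70% of its speed; a pose out of reach is approached as far as the arm can. A call with a gripper value outside its range is refused whole. The fingers move at their own pace and stop on an object; "newtons" is the grip in N (left out, the last holds). Time passes only in rows, so rows that repeat a pose let the fingers close. It gives the time, the measured TCP pose, the force and the opening at its end, in the units of the state.
- telemetry.observe(): the state, without advancing time (a new reading comes with each control period).
- optics.read_camera(name): name is "scene" or "top" or "wrist"; returns the picture (420x560x3 uint8, blue, green, red); there is no depth.
- optics.calibration(name): a dict with "fov_y" (degrees; the focal length in pixels is half the picture's height over the tangent of half this angle, whatever the lens; pixels are square), "cx", "cy" (the principal point, pixels), "R" (3x3) and "t" (3): a world point X has camera coordinates R X + t; the wrist camera has in their place "mount" (4x4, takes a point from camera to tool coordinates, whose origin is the TCP and whose axes are the flange's). Camera axes: x right, y down, z forward; pixel columns grow to the right and rows downward; lengths in m; the calibration is good to about 2 mm. A picture is of the moment at which its call begins: read the wrist's pose just before it. calibration takes no time and is no camera call.
- env.close_job(): hands the job in, once; it reports no verdict.
The state is a dict: "time": time; "joints": joint angles; "dq": joint speeds; "tau": joint torques, N m; "ee_pos": TCP position; "tool_rot": TCP orientation; "contact_force": force on the tool from outside, world axes, zero at the start; "torque": the same for the moment, N m; "width": opening from 0.0 (shut) to 1.0 (fully open).
Only numpy, scipy, OpenCV 4.12 (cv2) and the standard library are available. Lean on these libraries where they do the work, as an engineer would, in place of code of your own. Each camera call takes 0.05 s, during which the arm holds its last target. There are 200 camera calls.

### The job

Take the grey block relay out of the black carrier, stand it upright on the open bench and let go so that you can grip it by its other two sides, then plug it fully home, shoulder flush on the socket, in the empty middle socket of the dark test plate and let go. That socket floats: it may sit anywhere along its channel, so find its hole by touch. Leave the jar, the spool, the can and the small steel block where they are.

Things in the scene. Friction and masses are not known exactly. Their poses are not given: they have to be found in the camera images.
- relay: Block relay, 0.08 to 0.17 kg: grey body 44 (own x) x 30 (own y) x 50 mm high on a narrower black plug foot 36 (x) x 22 (y) x 14 mm, bottom edges chamfered 1.2 mm; 64 mm tall. Origin: centre of the foot's underside, z up. It starts upright in the carrier's middle bay, its x along the carrier's x within 0.05 rad, and stands by itself on a flat surface. Half a turn about z makes no difference.
- carrier: Fixed black carrier, base 84 (own x) x 124 (own y) x 6 mm; origin: centre of the underside. Middle bay at the origin, between two walls along x (40 mm long, inner faces at y = +-20 mm, tops 68 mm above the bench): no room for fingers at the relay's y sides; its x ends stand free. Bays at y = +-40 mm hold round metal cans, 46 mm high, part of the carrier.
- tester: Fixed dark steel test plate 176 (own x) x 112 (own y) x 12 mm; origin: centre of the underside, z up. Grey socket blocks 46 x 46 x 20 mm stand on it in a row at x = -50, 0, +50 mm. The outer two carry relays of the same make, tops 82 mm above the bench, whose bodies leave 6 mm beside the middle relay: no room for fingers at its x ends; its y sides stand free.
- channel (a point): Middle of the empty middle socket's channel: at the plate's x = y = 0, height of the socket tops (32 mm above the bench); axes as the plate's. The block stands at x = 0 (+-0.5 mm) but anywhere from y = -12 to +12 mm, fixed, not reported: feel for it or look. Hole at its centre: 37.4 (x) x 23.4 (y) mm, 16 mm deep, square edges. Relay fully home: origin 14 mm below this point.
- jar: Loose amber glass jar with white cap, 42 mm across, 60 mm tall, bystander; origin under its centre. The bench is free for 150 mm between it and the steel block nearer the robot, midway between carrier and test plate.
- spool: Loose empty white plastic spool, 64 mm across, 56 mm tall, bystander; origin under its centre.
- can: Loose aluminium can, 34 mm across, 45 mm tall, bystander; origin under its centre.
- gauge_block: Loose steel block 35 x 25 x 22 mm, bystander; origin under its centre.
There are look-alikes about, which are no part of the job. What is shaped like the relay but red is not meant.

How it is judged:
On the way:
1. the relay stands upright on the bench, clear of carrier and test plate, let go (height (world z) of relay below 0.005 m and angle between relay's own z axis and vertical below 0.1 rad and horizontal distance between relay and carrier above 0.07 m and horizontal distance between relay and tester above 0.07 m and linear speed of relay below 0.02 m/s and contact force between the fingers and relay below 0.1 N), for 0.2 s.
At the end, for the whole second after the job is handed in: The relay is in the middle socket of the test plate, fully home (its origin 18 mm above the plate's underside, within 2.5 mm; within 5 mm of the plate's x = 0 and 16 mm of y = 0), upright within 0.08 rad, its x along the plate's x within 0.1 rad (either way round), at rest and let go (z of relay in the frame of tester between 0.0155 and 0.0205 m and x of relay in the frame of tester between -0.005 and 0.005 m and y of relay in the frame of tester between -0.016 and 0.016 m and angle between relay's own z axis and vertical below 0.08 rad and angle between the x axis of relay and the x axis of tester, either way round below 0.1 rad and linear speed of relay below 0.02 m/s and contact force between the fingers and relay below 0.1 N); the robot touches nothing.
It fails at once if the jar, spool, can or steel block is displaced by more than 40 mm (distance of any of jar, spool, can, gauge_block from where it was at the start of the episode above 0.04 m).
It also fails if it takes over 72 s, if anything falls off the work surface, if the arm or the gripper's body presses on something with over 40 N, if the wrist force passes 120 N, or if a joint passes its speed limit or range.

## Working session

There is one attempt and no reset: what is moved stays moved. The work goes in short steps, Python scripts to look and compute and a tool call to move; the robot and the scene stay as the last step left them, time stands still between calls to the robot, and variables do not carry over. Pictures are saved under pics/ and viewed, about 8 in all and at most 12, crops included, and the job is handed in when it is done.

Besides the shell and the picture viewer there is one more tool, called after "Request:" as name(argument=value, ...) on one line, values as JSON. carry_out: Moves the arm, as the interface text tells. Its arguments: {"type":"object","properties":{"increments":{"type":"array"},"newtons":{"type":"number"}},"required":["increments"]}

```bash
mkdir -p pics; python3 - <<'E'
from bench import telemetry, optics, env
import cv2, numpy as np
s=telemetry.observe()
for k in ("time","ee_pos","tool_rot","contact_force","width"): print(k,s[k])
for n in("top","scene"):
    cv2.imwrite(f"pics/{n}0.png",optics.read_camera(n))
for n in("top","scene","wrist"): print(n,optics.calibration(n))
E
```

```text
time 0.0
ee_pos [ 0.19478914 -0.64607379  0.21791964]
tool_rot [-5.68980054e-04  9.89298497e-01  1.45904614e-01 -6.56060572e-05]
contact_force [-0.19863473  0.23468436 -0.66284525]
width 0.9987994134423351
top {'fov_y': 57.632737110831286, 'cx': 278.49114031958015, 'cy': 205.61076838754886, 'R': array([[ 0.01111086, -0.99988533, -0.01028965],
       [-0.98109759, -0.00891279, -0.19330826],
       [ 0.19319439,  0.01224297, -0.98108411]]), 't': array([0.02554557, 0.56170454, 1.12788599])}
scene {'fov_y': 53.58773431856311, 'cx': 281.91453473395313, 'cy': 208.0503525333735, 'R': array([[ 0.40854147,  0.91273351,  0.00337759],
       [ 0.71888924, -0.31949184, -0.61735178],
       [-0.56239855,  0.25464192, -0.78667997]]), 't': array([-0.24300751, -0.37049002,  1.51352274])}
wrist {'fov_y': 63.44057221829908, 'cx': 275.32756022070095, 'cy': 211.8698361950643, 'mount': array([[ 7.66243097e-05, -9.62875987e-01, -2.69944121e-01,
         7.52626422e-02],
       [ 9.99999839e-01,  2.25534565e-04, -5.20617075e-04,
        -1.52304191e-04],
       [ 5.62171410e-04, -2.69944038e-01,  9.62875849e-01,
        -1.65845041e-01],
       [ 0.00000000e+00,  0.00000000e+00,  0.00000000e+00,
         1.00000000e+00]])}
```

View pics/top0.png

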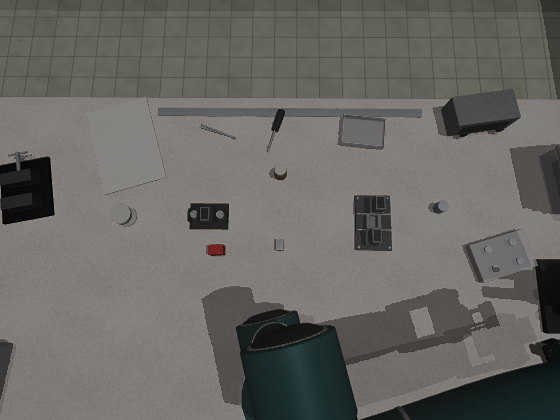

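View pics/scene0.png

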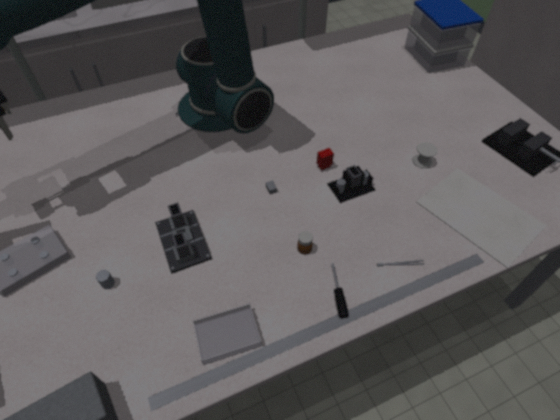

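The top picture shows the carrier near (208,216) with the relay in its middle bay, the test plate near (373,222), the jar at (280,172), the steel block at (279,244), the spool at (124,214) and the can at (439,207). The only relay look-alikes are the red one at (216,250), which is ruled out by its colour, and the two relays already in the outer sockets. I'll confirm the target in an enlarged crop.

```bash
cat > h.py <<'E'
import numpy as np, cv2
from bench import telemetry, optics, env
from scipy.spatial.transform import Rotation as Ro
def rot(q): return Ro.from_quat([q[1],q[2],q[3],q[0]]).as_matrix()
def cam(n,s=None):
    c=optics.calibration(n); f=210/np.tan(np.radians(c["fov_y"])/2)
    if n=="wrist":
        s=s or telemetry.observe(); M=np.eye(4); M[:3,:3]=rot(s["tool_rot"]); M[:3,3]=s["ee_pos"]
        W=M@c["mount"]; R=W[:3,:3].T; t=-R@W[:3,3]
    else: R,t=c["R"],c["t"]
    return f,c["cx"],c["cy"],np.array(R),np.array(t)
def pix2w(C,u,v,z):
    f,cx,cy,R,t=C; d=R.T@np.array([(u-cx)/f,(v-cy)/f,1]); o=-R.T@t
    return o+d*(z-o[2])/d[2]
def w2pix(C,X):
    f,cx,cy,R,t=C; p=R@np.array(X)+t; return np.array([cx+f*p[0]/p[2],cy+f*p[1]/p[2]])
E
python3 - <<'E'
from h import *
im=cv2.imread("pics/top0.png"); 
a=cv2.resize(im[190:265,170:250],None,fx=5,fy=5,interpolation=cv2.INTER_CUBIC)
b=cv2.resize(im[185:260,333:413],None,fx=5,fy=5,interpolation=cv2.INTER_CUBIC)
o=np.hstack([a,b]); o=cv2.convertScaleAbs(o,alpha=1.6)
cv2.imwrite("pics/crop0.png",o)
C=cam("top")
for n,u,v,z in(("carrier",208,216,0),("relaytop",204,213,.07),("tester",373,222,.012),("jar",280,168,.06),("gauge",279,244,.022)): print(n,pix2w(C,u,v,z))
E
```

```text
carrier [0.53592067 0.25951383 0.        ]
relaytop [0.53339483 0.2582024  0.07      ]
tester [ 0.5195173  -0.26919713  0.012     ]
jar [0.68105717 0.02775158 0.06      ]
gauge [0.44566934 0.02868428 0.022     ]
```

View pics/crop0.png

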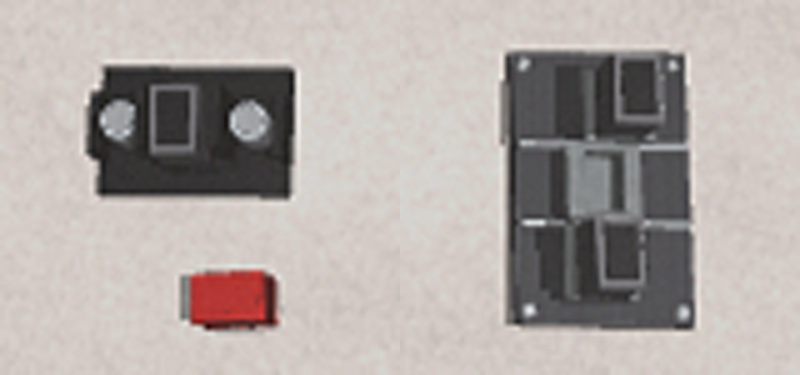

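The crop confirms it: the grey relay stands between the two can bays of the carrier (picture centre about (204.4,213.6)), while the red one is separate. In the test plate the middle socket is empty. Setting out towards the carrier.

Request:
carry_out(increments=[[0,0.583,-0.767,-0.04,-1.277],[0,0.583,-0.767,-0.04,-1.277],[0,0.583,-0.767,-0.04,-1.277],[0,0.583,-0.767,-0.04,-1.277],[0,0.583,-0.767,-0.04,-1.277],[0,0.583,-0.767,-0.04,-1.277],[0,0.583,-0.767,-0.04,-1.277],[0,0.583,-0.767,-0.04,-1.277]])

```text
time: 0.77
ee_pos: [0.3113, -0.3323, 0.2323]
tool_rot: [-0.0, 0.797, 0.605, 0.0]
contact_force: [0.3, -0.0, 0.5]
width: 1.002
```

```bash
cat >> h.py <<'E'
def psi():
    R=rot(telemetry.observe()["tool_rot"]); return np.arctan2(R[1,0],R[0,0])
def go(x,y,z,p):
    s=telemetry.observe(); R=rot(s["tool_rot"])
    d=R.T@(np.array([x,y,z])-s["ee_pos"]); r=-(p-psi()); r=(r+np.pi)%(2*np.pi)-np.pi
    print("t",round(s["time"],2),"ee",np.round(s["ee_pos"],4),"psi",round(psi(),4),"tilt",np.round(R[:2,2],4),"F",np.round(s["contact_force"],1),"w",round(s["width"],3),"-> move",np.round(d,4),"roll",round(r,4))
E
python3 - <<'E'
from h import *
go(.5315,.257,.25,np.pi/2)
C=cam("top")
def P(u,v,off,z): return pix2w(C,off[0]+u/5,off[1]+v/5,z)[:2]
A=(170,190);B=(333,185)
print("carrier",[np.round(P(u,v,A,.006),4) for u,v in((104,66),(294,68),(292,196),(97,196))])
print("relay",[np.round(P(u,v,A,.07),4) for u,v in((149,84),(195,84),(195,152),(150,152))])
B2=lambda u,v,z:np.round(P(u-400,v,B,z),4)
t=[B2(u,v,.012) for u,v in((508,52),(683,52),(694,327),(507,325))];print("tester",t,np.mean(t,0))
print("mid socket hole",B2(602,182,.032), "n",B2(638,90,.082),B2(622,254,.082))
E
```

```text
t 0.77 ee [ 0.3113 -0.3323  0.2323] psi 1.2984 tilt [0.     0.0001] F [ 0.3 -0.   0.5] w 1.002 -> move [ 0.6268  0.0536 -0.0176] roll -0.2724
carrier [array([0.5764, 0.3161]), array([0.5762, 0.1928]), array([0.4928, 0.191 ]), array([0.4916, 0.3159])]
relay [array([0.5526, 0.272 ]), array([0.5528, 0.2438]), array([0.5107, 0.2418]), array([0.5104, 0.2693])]
tester [array([ 0.6056, -0.2132]), array([ 0.6066, -0.3257]), array([ 0.4302, -0.3246]), array([ 0.4302, -0.2078])] [ 0.51815  -0.267825]
mid socket hole [ 0.5183 -0.2658] n [ 0.5669 -0.2776] [ 0.4673 -0.2641]
```

Request:
carry_out(increments=[[0,0.61,0.05,-0.02,-0.272],[0,0.61,0.05,-0.02,-0.272],[0,0.61,0.05,-0.02,-0.272],[0,0.61,0.05,-0.02,-0.272],[0,0.61,0.05,-0.02,-0.272],[0,0.61,0.05,-0.02,-0.272],[0,0.61,0.05,-0.02,-0.272],[0,0.61,0.05,-0.02,-0.272]])

```text
time: 1.43
ee_pos: [0.4285, -0.0202, 0.2435]
tool_rot: [0.0, 0.709, 0.705, 0.0]
contact_force: [0.7, -1.6, 0.4]
width: 1.002
```

```bash
python3 - <<'E'
from h import *
go(.5315,.257,.25,np.pi/2)
E
```

```text
t 1.43 ee [ 0.4285 -0.0202  0.2435] psi 1.5649 tilt [ 0.0006 -0.0001] F [ 0.7 -1.6  0.4] w 1.002 -> move [ 0.2778  0.1013 -0.0065] roll -0.0059
```

Request:
carry_out(increments=[[0,0.26,0.095,-0.006,0],[0,0.26,0.095,-0.006,0],[0,0.26,0.095,-0.006,0],[0,0.26,0.095,-0.006,0],[0,0.26,0.095,-0.006,0],[0,0.26,0.095,-0.006,0],[0,0.26,0.095,-0.006,0],[0,0.26,0.095,-0.006,0]])

```text
time: 2.1
ee_pos: [0.5257, 0.241, 0.248]
tool_rot: [-0.001, 0.708, 0.706, -0.001]
contact_force: [0.4, 0.0, -0.4]
width: 0.999
```

```bash
python3 - <<'E'
from h import *
go(.5315,.257,.25,np.pi/2)
im=optics.read_camera("wrist"); cv2.imwrite("pics/w0.png",im)
cv2.imwrite("pics/w0v.png",cv2.convertScaleAbs(cv2.resize(im,(784,588)),alpha=1.5))
C=cam("wrist"); print(w2pix(C,[.5315,.257,.07]))
E
```

```text
t 2.1 ee [0.5257 0.241  0.248 ] psi 1.568 tilt [-0.0019  0.0001] F [ 0.4  0.  -0.4] w 0.999 -> move [ 0.016   0.0058 -0.002 ] roll -0.0028
[281.54942189 174.83878237]
```

View pics/w0v.png

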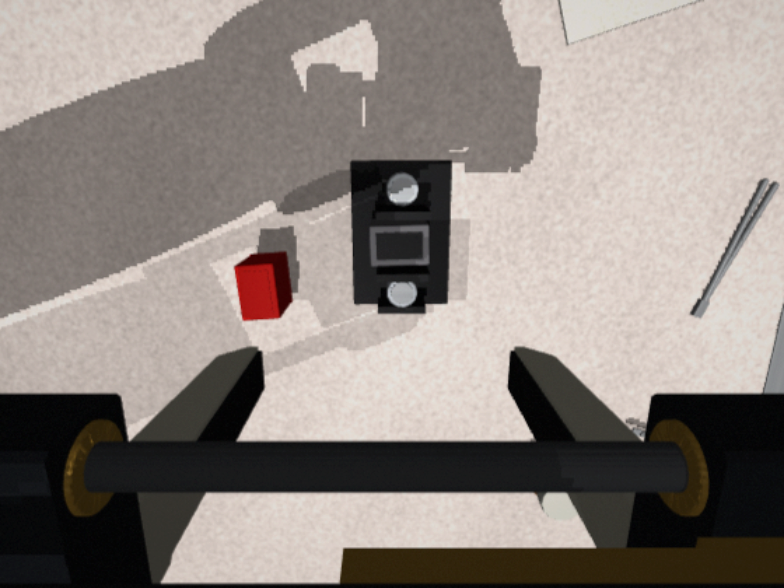

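The close view shows the relay top at view px (370,226)–(429,265), so raw centre ≈ (285.4,175), in the middle bay between the two cans. The red one is at left.

```bash
python3 - <<'E'
from h import *
C=cam("wrist"); q=[pix2w(C,u/1.4,v/1.4,.07)[:2] for u,v in((370,226),(428,225),(429,264),(371,266))]
m=np.mean(q,0);print(np.round(q,4),m)
go(m[0],m[1],.12,np.pi/2); 
E
```

```text
[[0.514  0.2707]
 [0.5559 0.2713]
 [0.5572 0.2426]
 [0.5144 0.2413]] [0.5353809 0.2564742]
t 2.15 ee [0.5252 0.239  0.2482] psi 1.5675 tilt [-0.0019 -0.0006] F [ 0.2 -0.4  0.7] w 0.999 -> move [0.0176 0.0104 0.1282] roll -0.0033
```

Request:
carry_out(increments=[[60,0.0175,0.009,0.03,-0.003],[60,0.0175,0.009,0.06,-0.003],[60,0.0175,0.009,0.09,-0.003],[60,0.0175,0.009,0.12,-0.003],[60,0.0175,0.009,0.13,-0.003],[60,0.0175,0.009,0.13,-0.003],[60,0.0175,0.009,0.13,-0.003]])

```text
time: 2.73
ee_pos: [0.5345, 0.254, 0.1206]
tool_rot: [0.0, 0.708, 0.706, 0.0]
contact_force: [-0.0, -0.8, 0.1]
width: 0.764
```

```bash
python3 - <<'E'
from h import *
go(.5345,.2565,.031,np.pi/2)
E
```

```text
t 2.73 ee [0.5345 0.254  0.1206] psi 1.5672 tilt [0.0005 0.0001] F [-0.  -0.8  0.1] w 0.764 -> move [ 0.0025 -0.      0.0896] roll -0.0035
```

Request:
carry_out(increments=[[60,0.0025,0,0.03,-0.003],[60,0.0025,0,0.06,-0.003],[60,0.0025,0,0.08,-0.003],[60,0.0025,0,0.089,-0.003],[60,0.0025,0,0.089,-0.003],[60,0.0025,0,0.089,-0.003]])

```text
time: 3.23
ee_pos: [0.5351, 0.2572, 0.0324]
tool_rot: [0.0, 0.707, 0.707, 0.001]
contact_force: [-0.3, -0.2, 0.6]
width: 0.761
```

Request:
carry_out(increments=[[140,0,0,0,0],[140,0,0,0,0],[200,0,0,0,0],[200,0,0,0,0],[200,0,0,0,0],[200,0,0,0,0],[200,0,0,0,0],[200,0,0,0,0]], newtons=25)

```text
time: 3.9
ee_pos: [0.5344, 0.2571, 0.0309]
tool_rot: [0.0, 0.707, 0.707, 0.0]
contact_force: [-0.5, -0.5, 6.0]
width: 0.473
```

Request:
carry_out(increments=[[200,0,0,-0.01,0],[200,0,0,-0.03,0],[200,0,0,-0.06,0],[200,0,0,-0.09,0],[200,0,0,-0.1,0],[200,0,0,-0.1,0]])

```text
time: 4.4
ee_pos: [0.5352, 0.2574, 0.1338]
tool_rot: [0.001, 0.707, 0.707, 0.002]
contact_force: [0.3, -0.3, -0.7]
width: 0.474
```

```bash
python3 - <<'E'
from h import *
go(.560,.028,.131,np.pi/2)
im=optics.read_camera("wrist"); cv2.imwrite("pics/w1.png",im)
cv2.imwrite("pics/w1v.png",cv2.convertScaleAbs(im,alpha=1.5))
E
```

```text
t 4.4 ee [0.5352 0.2574 0.1338] psi 1.5708 tilt [0.0042 0.0018] F [ 0.3 -0.3 -0.7] w 0.474 -> move [-0.2294  0.0247  0.0024] roll 0.0
```

View pics/w1v.png

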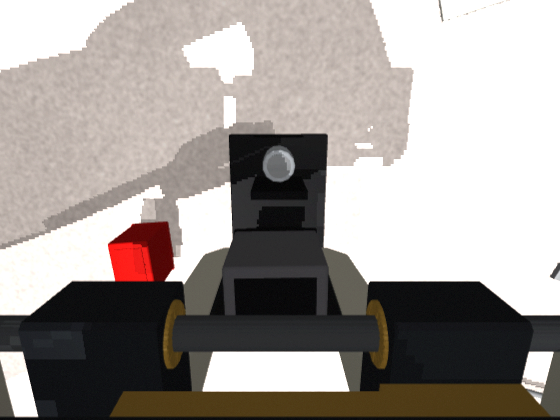

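The wrist view shows the relay held squarely between the fingers (top at (230–330, 235–310)) and lifted clear of the bay. Next I carry it to the free bench.

Request:
carry_out(increments=[[200,-0.03,0.003,0,0],[200,-0.068,0.008,0,0],[200,-0.108,0.012,0,0],[200,-0.148,0.016,0,0],[200,-0.188,0.02,0,0],[200,-0.215,0.024,0,0],[200,-0.229,0.025,0,0],[200,-0.229,0.025,0,0]])

```text
time: 5.12
ee_pos: [0.5586, 0.0253, 0.1282]
tool_rot: [-0.001, 0.708, 0.706, -0.001]
contact_force: [-0.7, 0.6, -0.6]
width: 0.472
```

Request:
carry_out(increments=[[200,0,0,0.02,0],[200,0,0,0.05,0],[200,0,0,0.075,0],[200,0,0,0.09,0],[200,0,0,0.09,0],[200,0,0,0.09,0]])

```text
time: 5.62
ee_pos: [0.5583, 0.0286, 0.039]
tool_rot: [-0.001, 0.707, 0.707, -0.001]
contact_force: [1.0, 0.0, -0.8]
width: 0.474
```

```bash
python3 - <<'E'
from h import *
go(.560,.028,.0255,np.pi/2)
im=cv2.convertScaleAbs(optics.read_camera("top")[140:265,225:335],alpha=1.5)
im2=cv2.convertScaleAbs(optics.read_camera("wrist"),alpha=1.)
im=cv2.resize(im,(370,420),interpolation=cv2.INTER_CUBIC)
cv2.imwrite("pics/p1.png",cv2.resize(np.hstack([im,im2]),(798,360)))
E
```

```text
t 5.62 ee [0.5583 0.0286 0.039 ] psi 1.5713 tilt [-0.0028  0.0002] F [ 1.   0.  -0.8] w 0.474 -> move [-0.0006  0.0017  0.0135] roll 0.0005
```

View pics/p1.png

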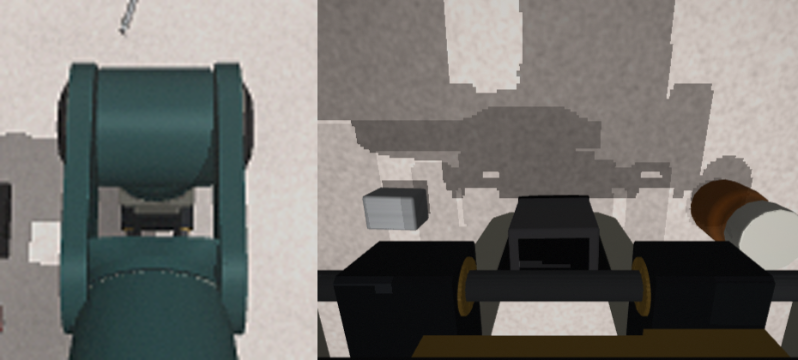

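The relay is between the steel block (left) and the jar (right) with room on both sides. Lowering to contact.

Request:
carry_out(increments=[[200,0,0,0.006,0],[200,0,0,0.01,0],[200,0,0,0.012,0],[200,0,0,0.013,0],[200,0,0,0.014,0],[200,0,0,0.0145,0],[200,0,0,0.0145,0]])

```text
time: 6.3
ee_pos: [0.5592, 0.0279, 0.0259]
tool_rot: [-0.0, 0.707, 0.707, -0.0]
contact_force: [0.8, 0.1, -1.0]
width: 0.469
```

Request:
carry_out(increments=[[200,0,0,0.001,0],[200,0,0,0.002,0],[200,0,0,0.002,0],[200,0,0,0.002,0]])

```text
time: 6.63
ee_pos: [0.5595, 0.0279, 0.0249]
tool_rot: [0.0, 0.707, 0.707, 0.0]
contact_force: [-5.5, -0.2, 9.8]
width: 0.475
```

Request:
carry_out(increments=[[200,0,0,-0.001,0],[110,0,0,-0.001,0],[90,0,0,-0.001,0],[80,0,0,-0.001,0],[75,0,0,-0.001,0],[75,0,0,-0.001,0],[75,0,0,-0.001,0],[75,0,0,-0.001,0]])

```text
time: 7.3
ee_pos: [0.5592, 0.0279, 0.0248]
tool_rot: [-0.0, 0.707, 0.707, -0.0]
contact_force: [0.5, 0.1, 0.1]
width: 0.708
```

Request:
carry_out(increments=[[75,0,0,0,0],[75,0,0,-0.02,0],[75,0,0,-0.06,0],[75,0,0,-0.1,0],[75,0,0,-0.14,0],[75,0,0,-0.175,0],[75,0,0,-0.175,0],[75,0,0,-0.175,0]])

```text
time: 7.97
ee_pos: [0.5599, 0.0279, 0.2019]
tool_rot: [0.001, 0.707, 0.707, 0.001]
contact_force: [0.3, 0.2, -1.0]
width: 0.706
```

Request:
carry_out(increments=[[75,0,0,0,0.12],[75,0,0,0,0.24],[75,0,0,0,0.36],[75,0,0,0,0.48],[75,0,0,0,0.6],[75,0,0,0,0.72],[75,0,0,0,0.84],[75,0,0,0,0.96]])

```text
time: 8.63
ee_pos: [0.5587, 0.028, 0.1978]
tool_rot: [-0.0, 0.955, 0.298, -0.001]
contact_force: [-0.7, 0.6, 0.3]
width: 0.71
```

Request:
carry_out(increments=[[75,0,0,0,0.12],[75,0,0,0,0.24],[75,0,0,0,0.36],[75,0,0,0,0.48],[75,0,0,0,0.6],[75,0,0,0,0.611],[75,0,0,0,0.611],[75,0,0,0,0.611]])

```text
time: 9.3
ee_pos: [0.559, 0.0279, 0.199]
tool_rot: [-0.0, 1.0, 0.002, -0.001]
contact_force: [0.2, -0.5, -0.9]
width: 0.709
```

```bash
python3 - <<'E'
from h import *
go(.5595,.028,.0225,0)
im=optics.read_camera("wrist"); cv2.imwrite("pics/w2.png",im)
C=cam("wrist")
print([np.round(w2pix(C,[.5595+a*.022,.028+b*.015,.064]),1) for a,b in((1,1),(1,-1),(-1,-1),(-1,1))])
cv2.imwrite("pics/w2v.png",cv2.resize(cv2.convertScaleAbs(im,alpha=1.4),(784,588)))
E
```

```text
t 9.3 ee [0.559  0.0279 0.199 ] psi 0.0038 tilt [-0.0012  0.    ] F [ 0.2 -0.5 -0.9] w 0.709 -> move [ 0.0007 -0.      0.1765] roll 0.0038
[array([259. , 177.6]), array([292.6, 177.7]), array([291.8, 224.5]), array([259.5, 224.4])]
```

View pics/w2v.png

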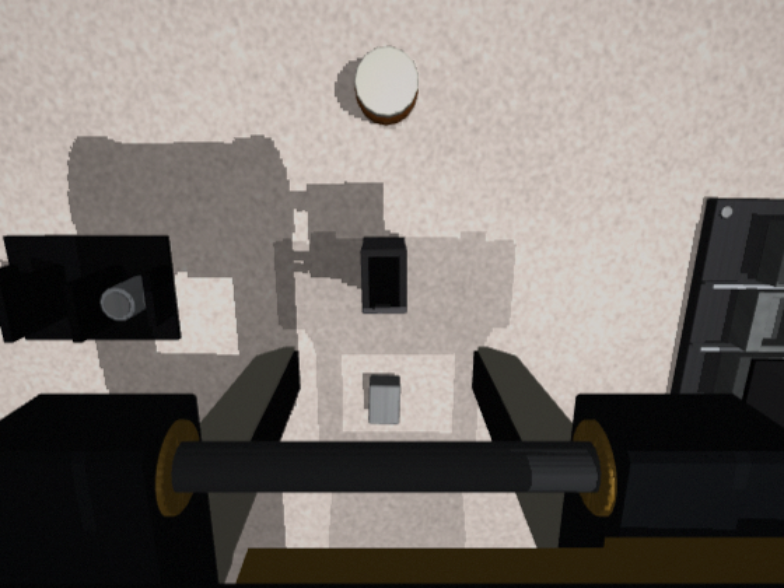

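The relay stands upright at view px (362–406, 237–312), matching the projected pose. Both bystanders are untouched. Descending for the second grip.

Request:
carry_out(increments=[[75,0.0005,0,0.04,0.004],[75,0.0005,0,0.08,0.004],[75,0.0005,0,0.12,0.004],[75,0.0005,0,0.15,0.004],[75,0.0005,0,0.17,0.004],[75,0.0005,0,0.177,0.004],[75,0.0005,0,0.177,0.004],[75,0.0005,0,0.177,0.004]])

```text
time: 10.02
ee_pos: [0.5602, 0.028, 0.0239]
tool_rot: [-0.0, 1.0, -0.002, 0.0]
contact_force: [0.4, -0.5, 0.5]
width: 0.71
```

Request:
carry_out(increments=[[150,0,0,0,0],[160,0,0,0,0],[225,0,0,0,0],[225,0,0,0,0],[225,0,0,0,0],[225,0,0,0,0],[225,0,0,0,0],[225,0,0,0,0]], newtons=30)

```text
time: 10.68
ee_pos: [0.5598, 0.0279, 0.0231]
tool_rot: [0.0, 1.0, -0.002, 0.0]
contact_force: [-1.4, -0.1, 3.5]
width: 0.323
```

Request:
carry_out(increments=[[225,0,0,-0.01,0],[225,0,0,-0.03,0],[225,0,0,-0.065,0],[225,0,0,-0.1,0],[225,0,0,-0.13,0],[225,0,0,-0.14,0],[225,0,0,-0.14,0]])

```text
time: 11.27
ee_pos: [0.5607, 0.028, 0.1663]
tool_rot: [-0.0, 1.0, -0.002, 0.002]
contact_force: [0.2, 0.8, -1.8]
width: 0.321
```

```bash
python3 - <<'E'
from h import *
go(.46,-.267,.165,0)
E
```

```text
t 11.27 ee [0.5607 0.028  0.1663] psi -0.0042 tilt [0.0046 0.    ] F [ 0.2  0.8 -1.8] w 0.321 -> move [-0.0995  0.2954  0.0008] roll -0.0042
```

Request:
carry_out(increments=[[225,-0.016,0.036,-0.01,-0.004],[225,-0.032,0.073,-0.02,-0.004],[225,-0.048,0.11,-0.03,-0.004],[225,-0.064,0.147,-0.03,-0.004],[225,-0.08,0.184,-0.03,-0.004],[225,-0.096,0.221,-0.03,-0.004],[225,-0.112,0.258,-0.03,-0.004],[225,-0.13,0.295,-0.03,-0.004]])

```text
time: 11.93
ee_pos: [0.4269, -0.2677, 0.191]
tool_rot: [-0.001, 1.0, 0.0, -0.001]
contact_force: [1.2, -0.6, -1.3]
width: 0.323
```

Request:
carry_out(increments=[[225,0,0,0,0],[225,0,0,0,0],[225,0,0,0,0]])

```text
time: 12.18
ee_pos: [0.4282, -0.2662, 0.1914]
tool_rot: [-0.001, 1.0, -0.001, -0.001]
contact_force: [0.7, 1.1, -1.8]
width: 0.319
```

```bash
python3 - <<'E'
from h import *
go(.43,-.267,.195,0)
im=optics.read_camera("wrist"); cv2.imwrite("pics/w3.png",im)
C=cam("wrist"); print(w2pix(C,[.518,-.267,.032]))
cv2.imwrite("pics/w3v.png",cv2.resize(cv2.convertScaleAbs(im,alpha=1.8),(784,588)))
E
```

```text
t 12.18 ee [ 0.4282 -0.2662  0.1914] psi -0.001 tilt [-0.0014  0.0014] F [ 0.7  1.1 -1.8] w 0.319 -> move [ 0.0018  0.0008 -0.0036] roll -0.001
[277.39824995 100.08036042]
```

View pics/w3v.png

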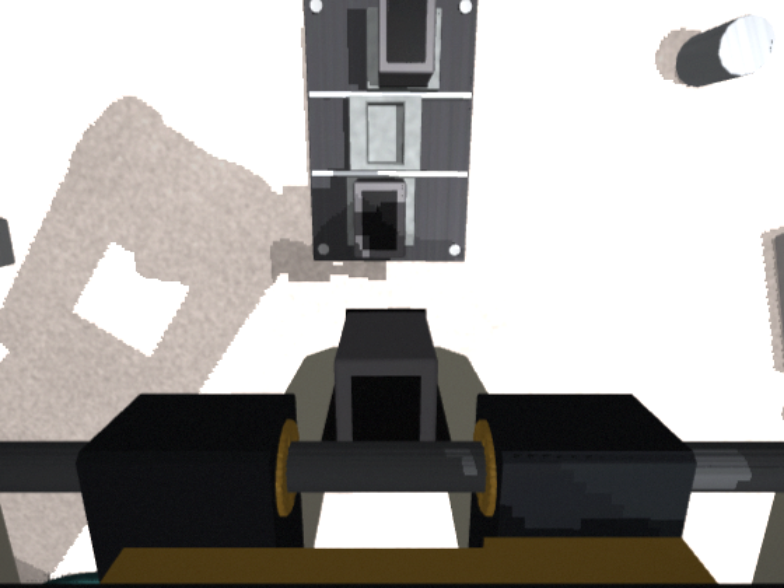

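The socket block is visible at view px (350–421, 97–170) with its hole at about (366–405, 103–165). Enlarging to read its corners.

```bash
python3 - <<'E'
import cv2
im=cv2.imread("pics/w3.png")[60:130,210:345]
cv2.imwrite("pics/c3.png",cv2.resize(cv2.convertScaleAbs(im,alpha=1.6),None,fx=5.9,fy=5.9,interpolation=cv2.INTER_CUBIC))
E
```

```text
(no output)
```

View pics/c3.png

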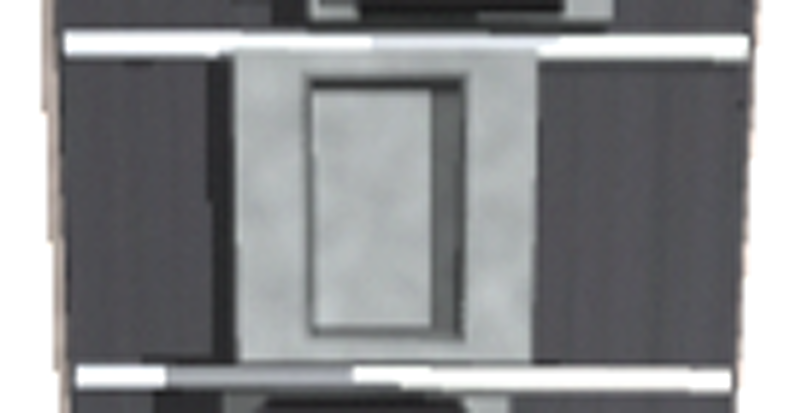

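```bash
python3 - <<'E'
from h import *
C=cam("wrist"); P=lambda u,v,z:pix2w(C,210+u/5.9,60+v/5.9,z)[:2]
h=np.array([P(*q,.032) for q in((306,75),(467,75),(463,340),(307,340))])
b=np.array([P(*q,.032) for q in((233,50),(538,50),(533,362),(238,362))])
print("hole",h.round(4).tolist(),h.mean(0)); print("block",b.round(4).tolist(),b.mean(0))
for r in(((65,42),(748,45)),((77,375),(730,379))):
    a,c=P(*r[0],.012),P(*r[1],.012); print("rail",a,c,"yaw",np.arctan2((a-c)[1],(a-c)[0])-np.pi/2)
p=[pix2w(C,u/1.4,v/1.4,.012)[:2] for u,v in((316,6),(466,6),(455,250),(323,250))];print("screws",np.round(p,4),np.mean(p,0))
for a,c in((3,0),(2,1)): d=p[c]-p[a];print("yaw",np.arctan2(d[1],d[0]))
m=h.mean(0);go(m[0],m[1],.12,0)
print("relay offset in hand, top corners:",[np.round(pix2w(C,u/1.4,v/1.4,.1914+.0415)[:2],4) for u,v in((347,310),(426,310),(436,360),(336,360))])
E
```

```text
hole [[0.5412, -0.2531], [0.5412, -0.2774], [0.5026, -0.2773], [0.5026, -0.2528]] [ 0.521909   -0.26515845]
block [[0.5447, -0.2421], [0.5447, -0.2881], [0.4993, -0.2883], [0.4993, -0.242]] [ 0.52200107 -0.26511974]
rail [ 0.54842066 -0.21382159] [ 0.54798813 -0.32303783] yaw -0.003960319707723148
rail [ 0.49686805 -0.21360717] [ 0.49626408 -0.32258959] yaw -0.00554191603138543
screws [[ 0.601  -0.2203]
 [ 0.601  -0.3169]
 [ 0.4422 -0.3162]
 [ 0.4421 -0.2192]] [ 0.521548   -0.26814753]
yaw -0.006891759960867319
yaw -0.004583895748402018
t 12.23 ee [ 0.4285 -0.2657  0.1917] psi 0.0003 tilt [-0.0011  0.0011] F [ 0.4 -0.3 -1.8] w 0.32 -> move [ 0.0935 -0.0005  0.0716] roll 0.0003
relay offset in hand, top corners: [array([ 0.465 , -0.2549]), array([ 0.465 , -0.2766]), array([ 0.4502, -0.2798]), array([ 0.4502, -0.2515])]
```

Request:
carry_out(increments=[[225,0.03,0,0,0.005],[225,0.06,0,0,0.005],[225,0.085,0,0.01,0.005],[225,0.0935,0,0.03,0.005],[225,0.0935,0,0.05,0.005],[225,0.0935,0,0.07,0.005],[225,0.0935,0,0.07,0.005],[225,0.0935,0,0.07,0.005]])

```text
time: 12.9
ee_pos: [0.522, -0.2651, 0.122]
tool_rot: [-0.001, 1.0, -0.002, -0.001]
contact_force: [0.9, -0.0, -0.1]
width: 0.321
```

```bash
python3 - <<'E'
from h import *
go(.5219,-.2659,.060,-.005)
E
```

```text
t 12.9 ee [ 0.522  -0.2651  0.122 ] psi -0.0034 tilt [-0.0019  0.0012] F [ 0.9 -0.  -0.1] w 0.321 -> move [-0.      0.0009  0.062 ] roll 0.0016
```

Request:
carry_out(increments=[[225,0,0.0008,0.02,0.001],[225,0,0.0008,0.04,0.001],[225,0,0.0008,0.055,0.001],[225,0,0.0008,0.06,0.001],[225,0,0.0008,0.062,0.001],[225,0,0.0008,0.062,0.001]])

```text
time: 13.4
ee_pos: [0.5225, -0.2673, 0.0621]
tool_rot: [0.0, 1.0, -0.003, 0.001]
contact_force: [-0.1, 0.1, -0.3]
width: 0.322
```

Request:
carry_out(increments=[[225,0,0,0.002,0],[225,0,0,0.004,0],[225,0,0,0.006,0],[225,0,0,0.008,0],[225,0,0,0.008,0],[225,0,0,0.008,0]])

```text
time: 13.9
ee_pos: [0.5221, -0.267, 0.053]
tool_rot: [-0.0, 1.0, -0.003, 0.0]
contact_force: [2.7, 4.7, 0.1]
width: 0.322
```

The forces are lateral with nothing along z, so the foot is entering the hole and leaning on its edges. I'll ease towards +y and +x and go on down.

Request:
carry_out(increments=[[225,0.0003,-0.0006,0,0],[225,0.0003,-0.0008,0.001,0],[225,0.0003,-0.0008,0.002,0],[225,0.0003,-0.0008,0.003,0],[225,0.0003,-0.0008,0.004,0],[225,0.0003,-0.0008,0.004,0]])

```text
time: 14.4
ee_pos: [0.5221, -0.2664, 0.0484]
tool_rot: [-0.0, 1.0, -0.003, -0.0]
contact_force: [1.0, 3.5, -2.4]
width: 0.321
```

Request:
carry_out(increments=[[225,0,-0.0006,0.001,0],[225,0,-0.0006,0.0025,0],[225,0,-0.0006,0.004,0],[225,0,-0.0006,0.0055,0],[225,0,-0.0006,0.007,0],[225,0,-0.0006,0.007,0],[225,0,-0.0006,0.007,0]])

```text
time: 14.98
ee_pos: [0.5222, -0.2659, 0.0417]
tool_rot: [0.0, 1.0, -0.003, -0.0]
contact_force: [0.0, -0.0, -2.6]
width: 0.322
```

Request:
carry_out(increments=[[225,0,0,0.001,0],[225,0,0,0.002,0],[225,0,0,0.003,0],[225,0,0,0.003,0]])

```text
time: 15.32
ee_pos: [0.5226, -0.2661, 0.0411]
tool_rot: [0.0, 1.0, -0.003, 0.0]
contact_force: [-10.8, 5.4, 22.7]
width: 0.32
```

Contact at TCP height 0.0411, exactly the expected home height. Relaxing, releasing and withdrawing.

Request:
carry_out(increments=[[225,0,0,-0.002,0],[225,0,0,-0.002,0],[180,0,0,-0.002,0],[150,0,0,-0.002,0],[130,0,0,-0.002,0],[120,0,0,-0.002,0],[120,0,0,-0.002,0],[120,0,0,-0.002,0]])

```text
time: 15.98
ee_pos: [0.5222, -0.2659, 0.0407]
tool_rot: [-0.0, 1.0, -0.003, -0.0]
contact_force: [0.5, -0.2, -0.1]
width: 0.528
```

Request:
carry_out(increments=[[120,0,0,0,0],[120,0,0,-0.02,0],[120,0,0,-0.05,0],[120,0,0,-0.08,0],[120,-0.02,0,-0.11,0],[120,-0.05,0,-0.14,0],[120,-0.08,0,-0.15,0],[120,-0.08,0,-0.15,0]])

```text
time: 16.65
ee_pos: [0.44, -0.2659, 0.1948]
tool_rot: [0.002, 1.0, -0.004, 0.002]
contact_force: [0.2, 0.1, 0.1]
width: 0.528
```

Request:
carry_out(increments=[[120,0,0,0,0],[120,0,0,0,0],[120,0,0,0,0]])

```text
time: 16.9
ee_pos: [0.4426, -0.2653, 0.1899]
tool_rot: [-0.0, 1.0, -0.003, -0.001]
contact_force: [0.1, 0.3, 0.1]
width: 0.529
```

```bash
python3 - <<'E'
from h import *
go(.43,-.267,.19,0)
im=optics.read_camera("wrist"); C=cam("wrist")
for nm,z in(("home",.082),("up14",.096)): print(nm,[(w2pix(C,[.5213+a*.022,-.2659+b*.015,z])-[190,20]).round(1)*4 for a,b in((1,1),(1,-1),(-1,-1),(-1,1))])
cv2.imwrite("pics/w4v.png",cv2.resize(cv2.convertScaleAbs(im[20:165,190:370],alpha=1.8),None,fx=4,fy=4,interpolation=cv2.INTER_CUBIC))
E
```

```text
t 16.9 ee [ 0.4426 -0.2653  0.1899] psi -0.0059 tilt [-0.0011  0.0009] F [0.1 0.3 0.1] w 0.529 -> move [-0.0126  0.0018 -0.0001] roll -0.0059
home [array([264.8, 246. ]), array([423.6, 244.8]), array([421.2, 482.8]), array([269.6, 483.6])]
up14 [array([260.4, 238.4]), array([428.4, 237.2]), array([425.6, 488. ]), array([265.6, 488.8])]
```

View pics/w4v.png

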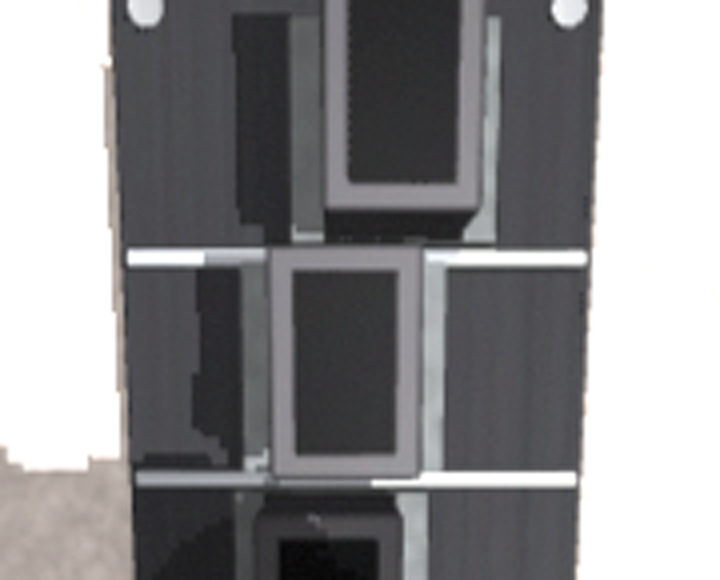

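The relay sits square in the middle socket. Its top measures 157 px wide in the crop, against 159 px predicted when home and 168 px if it stood 14 mm proud. Handing in.

```bash
python3 -c "
from bench import env
print(env.close_job())"
```

```text
the job is handed in; nothing more can be done
None
```

I took the grey relay from the carrier by its x ends and stood it on the open bench between the jar and the steel block. There I let go, and a wrist picture showed it upright. I then gripped it by its y sides and plugged it into the middle socket, using the camera to find the hole and the contact forces to guide it in. I released it, withdrew and handed in at about 17 s of the 72 s allowed; `close_job` reported no verdict.

Last checks:
- **Seating:** the relay stopped with the TCP at 41.1 mm, the height expected fully home, under 23 N downward force.
- **Fit:** the final picture shows it square in the socket. Its top is 157 px wide, against 159 px predicted when home and 168 px if it stood 14 mm proud.
- **Let go:** the arm hovers clear with about 0 N on the tool.
- **Disagreement:** the top and wrist cameras differed by about 4 mm in x on the hole position. I used the wrist value with a small correction, and the foot entered after easing about 1.4 mm in y and 0.3 mm in x.
- **Bystanders:** the jar and steel block were unmoved in the last picture that showed them, just before the second grip. I took no final picture of the jar, spool, can and steel block, but the arm met no unexpected contact.

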